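# Unstack the bur boxes onto the steriliser tray

### The arm

A 6-joint arm with a two-finger parallel gripper is mounted at the origin on a cart in front of the work surface, level with it; the furniture and walls round the work are solid. World frame = base frame: x ahead of the robot, y to its left, z up, the work surface at z = 0. Lengths are in m, angles in rad, forces in N, time in s.
With the tool pointing down it reaches from about 0.375 to 0.9 m from the base axis. Payload 3.1 kg.
Tool frame: the origin (TCP) lies between the finger pads; the fingertips stand manip.finger_overhang ahead of it and the grasp point (between the pads) lies 5 mm behind it (manip.finger_overhang is the distance from the TCP to the fingertips, in m); z points along the fingers, y is the line along which they close (so a half turn about z gives the same grasp; the last joint's range is limited). The gripper opens to 85 mm and grips with 20 to 120 N. Pads are 22 mm wide; open, the fingers measure 114 mm over their backs; the gripper's body (76 mm by 85 mm) begins 54 mm behind the grasp point. The pads swing forward as they close: fully open they stand 13 mm farther back than shut.
Start: joints at [1.085, 0.527, 1.433, -0, 1.181, -0.178], TCP at [0.189, 0.596, 0.245] pointing down, gripper open.
Joint ranges: [-3.08, 3.08], [-0.75, 2.2], [0.22, 2.44], [-1.43, 4.57], [0, 2.65], [-2.85, 2.85]. Speed limits (rad/s): [2.79, 2.79, 3.14, 3.14, 3.14, 3.14].

### API

Orientations are given as a unit quaternion [x, y, z, w].
In Python, from station import manip gives the robot as it stands.
- The arm moves only by the tool drive_tool, never from a script. Its argument "plan" is a list of rows, each a list of 7 numbers: the shift along the tool's x, y, z in m, then the turn, a rotation vector about the tool's x, y, z in degrees, then the opening, from -1 (shut) to 1 (fully open). In form: [[x, y, z, wx, wy, wz, gripper], ...]. A call has 1 to 10 rows; each row shifts and turns the commanded pose from where the row before left it, along the tool's axes as they then stand; what a row does not reach is not made up. A row lasts 1/10 s, in which the tool goes at most 50 mm and 8.59 degrees, less where a joint would pass 70% of its speed; a pose out of reach is approached as far as the arm can. A call is refused whole if a number of a shift passes 0.05 or a number of a turn 8.59, either way. A call with a gripper value outside its range is refused whole. The fingers move at their own pace and stop on an object; "newtons" is the grip in N (left out, the last holds). Time passes only in rows, so rows that do not move let the fingers close. It gives the time, the measured TCP pose, the force, the opening and the grip force at its end, in the units of the state.
- manip.sense(): the state, without advancing time (a new reading comes with each control period).
- manip.snapshot(name): name is "side" or "top"; returns a dict with "image" (384x512x3 uint8, red, green, blue), "z_map" (384x512 float32, m along the optical axis (not along the pixel's ray), 0 where there is no reading), "fov_y" (degrees; the focal length in pixels is half the picture's height over the tangent of half this angle, whatever the lens; pixels are square), "cx", "cy" (the principal point, pixels), "extrinsics" (4x4, takes a point from camera to world coordinates). Camera axes: x right, y up, looking along -z (the intrinsics and any distortion apply to the point x, -y, -z); pixel columns grow to the right and rows downward; lengths in m; the calibration is good to about 2 mm. A picture is of the moment at which its call begins.
- manip.sign_off(): hands the job in; it is judged then, once.
The state is a dict: "t": time; "q": joint angles; "qd": joint speeds; "tau": joint torques, N m; "tcp_pos": TCP position; "tool_rot": TCP orientation; "force": force on the tool from outside, world axes, zero at the start; "ft_torque": the same for the moment, N m; "finger_gap": opening from 0.0 (shut) to 1.0 (fully open); "gripper_force": force on a finger pad.
Only numpy, scipy, OpenCV 4.12 (cv2) and the standard library are available. Lean on these libraries where they do the work, as an engineer would, in place of code of your own. Each camera call takes 0.05 s, during which the arm holds its last target. There are 200 camera calls.

### The job

Stacked bur boxes shade one another from the steam, so take the stack apart onto the steriliser tray, working from the top down: first set the white test coil flat in the round steel dish, then seat each box in the holder of its own colour and length, level and fully down between the guides. Set each thing down rather than dropping it, keep everything upright, and leave the upright carton and the dropper bottle at the back where they stand.

Things in the scene. Friction and masses are not known exactly. Their poses are not given: they have to be found in the camera images.
- test_coil: test coil on top of the stack: white coiled tube with a blue capsule; solid from -23 to 23 in x, -20 to 26 in y, 0 to 21 mm in z from its origin (underside, 3 mm off the middle). Grip it along its y (46 mm), above the lid below. Lies on the short box's lid between its caps. Loose, up to 0.08 kg.
- short_box: short bur box: perforated bright metal, yellow silicone cap on each end; 84 long (x) x 44 wide (y, 45 over the caps) x 24 high to the lid; the 14 mm long caps rise 3 mm above it and keep what stands on the lid in place. Stands on the middle box. Grip across the width, mid-length, clear of the box below. Origin: centre of underside, z up; ends alike. Loose, up to 0.26 kg; lid stays shut.
- middle_box: middle bur box: perforated bright metal, blue silicone cap on each end; 116 long (x) x 44 wide (y, 45 over the caps) x 24 high to the lid; the 14 mm long caps rise 3 mm above it and keep what stands on the lid in place. Stands on the long box. Grip across the width, mid-length, clear of the box below. Origin: centre of underside, z up; ends alike. Loose, up to 0.26 kg; lid stays shut.
- long_box: long bur box: perforated bright metal, red silicone cap on each end; 148 long (x) x 44 wide (y, 45 over the caps) x 24 high to the lid; the 14 mm long caps rise 3 mm above it and keep what stands on the lid in place. Bottom of the stack, on the worktop. Grip across the width, mid-length, clear of the box below. Origin: centre of underside, z up; ends alike. Loose, up to 0.26 kg; lid stays shut.
- coil_dish: round shallow steel dish for the coil: 82 across, about 72 free inside, rim 8 high, seat 3 above its origin (centre of underside, on the tray floor). Coil fits in any turn. Fixed in the tray: bright sheet 196 x 300 mm, floor 3 above the worktop, rim 11 high; it carries dish and holders in a row, 76 mm apart, in changing order.
- short_holder: holder for the short box, fixed in the tray: steel strip 110 long (x) with yellow guides at both ends and near the four corners, 4 mm clear of the 84 x 44 box, flaring wider above, 14 mm high; long sides open in the middle for fingers. Seat 3 mm above the origin (centre of underside, on the tray floor), z up. The box fits either way round.
- middle_holder: holder for the middle box, fixed in the tray: steel strip 142 long (x) with blue guides at both ends and near the four corners, 4 mm clear of the 116 x 44 box, flaring wider above, 14 mm high; long sides open in the middle for fingers. Seat 3 mm above the origin (centre of underside, on the tray floor), z up. The box fits either way round.
- long_holder: holder for the long box, fixed in the tray: steel strip 174 long (x) with red guides at both ends and near the four corners, 4 mm clear of the 148 x 44 box, flaring wider above, 14 mm high; long sides open in the middle for fingers. Seat 3 mm above the origin (centre of underside, on the tray floor), z up. The box fits either way round.
- strip_box: bystander at the back of the worktop: white and purple upright carton, 34x62x88 mm; origin centre of its underside. Loose; leave it.
- dropper_bottle: bystander at the back of the worktop: brown bottle with a black dropper, 31 across, 102 high; origin centre of its underside. Loose; leave it. (Fixed at the back left: a tall white water distiller, whose spout overhangs 0.24 m up, its tip 0.61 m ahead of the robot and 0.14 to 0.22 m left: keep gripper and wrist nearer the robot.)
Mind the look-alikes: they are no part of the job. What is shaped like the short_box but green is not meant.

How it is judged:
By the outcome, as a careful person would: the job done as asked, in the order asked, and still so for the second after the job is handed in, with the robot touching nothing.
It also fails if it takes over 122 s, if anything falls off the work surface, if the arm or the gripper's body presses on something with over 40 N, if the wrist force passes 120 N, or if a joint passes its speed limit or range.

## Working session

There is one attempt and no reset: what is moved stays moved. The work goes in short steps, Python scripts to look and compute and a tool call to move; the robot and the scene stay as the last step left them, time stands still between calls to the robot, and variables do not carry over. Pictures are saved under pics/ and viewed, at most 14 in all, crops included, and the job is handed in when it is done.

Besides the shell and the picture viewer there is one more tool, called as name(argument=value, ...) on one line, values as JSON. drive_tool: Moves the arm, as the interface text tells. Its arguments: {"type":"object","properties":{"plan":{"type":"array"},"newtons":{"type":"number"}},"required":["plan"]}

```bash
ls; mkdir -p pics; cat > h.py <<'E'
import numpy as np, cv2
from station import manip
def snap(n):
    s=manip.snapshot(n); np.savez('pics/%s.npz'%n,**{k:s[k] for k in s}); return s
def world(s,u,v,z=None):
    """pixel -> world; by depth, or on plane z"""
    f=s['image'].shape[0]/2/np.tan(np.radians(s['fov_y'])/2)
    T=np.array(s['extrinsics']); d=np.array([(u-s['cx'])/f,-(v-s['cy'])/f,-1.0])
    if z is None: k=s['z_map'][int(v),int(u)]
    else: k=(z-T[2,3])/(T[:3,:3]@d)[2]
    return T[:3,:3]@(d*k)+T[:3,3]
def cloud(s):
    f=s['image'].shape[0]/2/np.tan(np.radians(s['fov_y'])/2)
    v,u=np.mgrid[:384,:512]; Z=s['z_map']
    P=np.stack([(u-s['cx'])/f*Z,-(v-s['cy'])/f*Z,-Z],-1); T=np.array(s['extrinsics'])
    W=P@T[:3,:3].T+T[:3,3]; W[Z==0]=np.nan; return W
E
python3 - <<'E'
from h import *
for n in('side','top'):
    s=snap(n); cv2.imwrite(f'pics/{n}0.png',cv2.resize(s['image'][:,:,::-1],(768,576)))
    print(n,[k for k in s],s['fov_y'],s['cx'],s['cy'],np.round(s['extrinsics'],3))
print(manip.finger_overhang,manip.sense())
E
```

```text
pics
side ['image', 'z_map', 'fov_y', 'cx', 'cy', 'extrinsics'] 53.19776743698834 249.61560690778603 193.5370480746359 [[ 0.993 -0.09   0.075  0.658]
 [ 0.117  0.764 -0.635 -0.629]
 [-0.     0.639  0.769  0.801]
 [ 0.     0.     0.     1.   ]]
top ['image', 'z_map', 'fov_y', 'cx', 'cy', 'extrinsics'] 49.208954104662006 253.5060588806249 190.24564218938738 [[-0.011  0.995 -0.094  0.487]
 [-1.    -0.009  0.028  0.011]
 [ 0.027  0.095  0.995  1.057]
 [ 0.     0.     0.     1.   ]]
0.014 {'t': 0.1, 'q': array([ 1.08549366e+00,  5.28377054e-01,  1.43375946e+00, -1.38816940e-05,
        1.18142014e+00, -1.78514276e-01]), 'qd': array([ 2.44332427e-03, -4.26673739e-04, -3.61580911e-03,  6.59258315e-05,
        1.80660337e-03,  6.01894695e-04]), 'tau': array([-7.27180141e-04, -4.43306994e+01, -1.78586268e+01, -2.78052994e-04,
        3.84568397e-03, -2.02355679e-06]), 'tcp_pos': array([0.18844186, 0.59527072, 0.24443377]), 'tool_rot': array([ 1.52790663e-01,  9.88258088e-01, -9.30496845e-04, -3.13914532e-04]), 'force': array([-0.83027489, -0.21152677,  0.32593075]), 'ft_torque': array([-0.0309272 ,  0.02642836, -0.02243302]), 'gripper_force': 0.0, 'finger_gap': 0.9981778980496812}
```

View pics/top0.png

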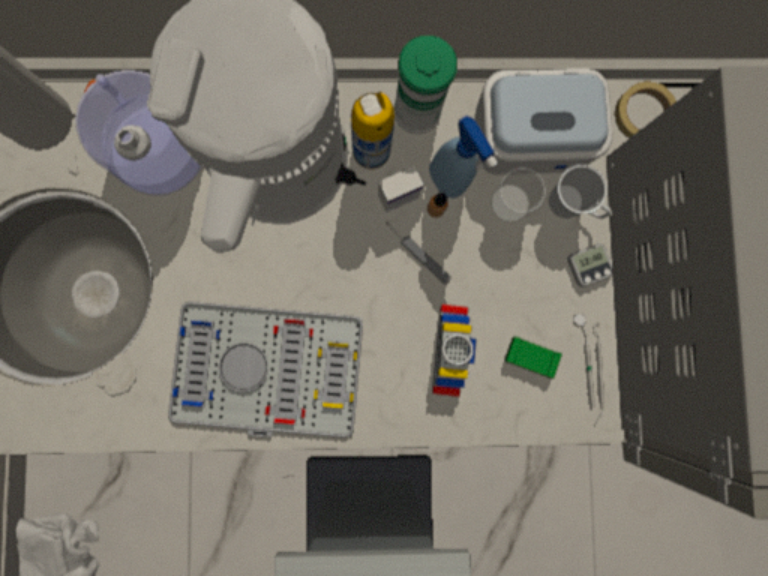

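View pics/side0.png

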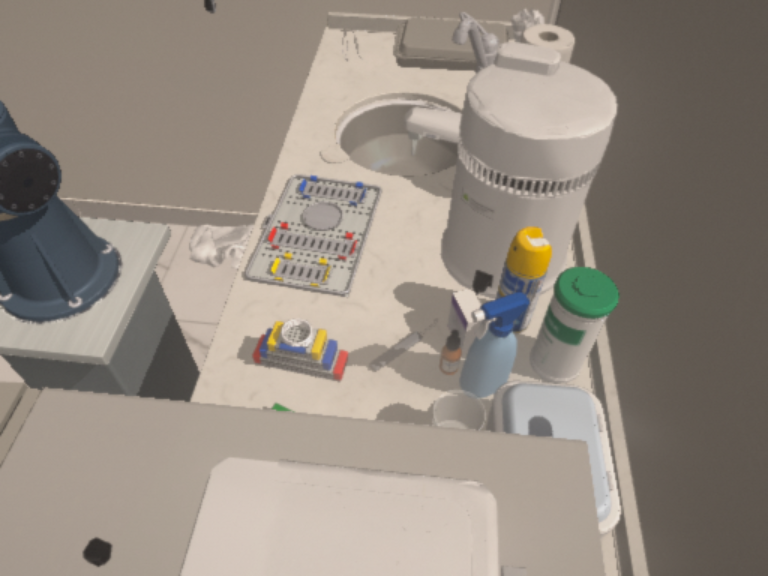

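The top view shows the stack at about (455,350), with the holders blue (198,365), red (292,372) and yellow (336,376), and the dish at (243,369). The possible mix-ups are:
- **Green box** at (533,357): shaped like the short box, but not wanted.
- **Yellow and red holder guides**: same colours as the caps, at (336,376) and (292,372).
- **Yellow spray can** at (372,130).

I choose the yellow-capped box in the stack at (455,350). Next I'll take a close crop and measure.

```bash
cat > m.py <<'E'
from h import *
def blobs(s,box,mask,z,mn=6):
    u0,u1,v0,v1=box; m=np.zeros((384,512),np.uint8); m[v0:v1,u0:u1]=mask[v0:v1,u0:u1]
    n,l,st,c=cv2.connectedComponentsWithStats(m)
    return [(st[i,4],np.round(c[i],1),np.round(world(s,*c[i],z)[:2],4)) for i in range(1,n) if st[i,4]>=mn]
def masks(s):
    h=cv2.cvtColor(s['image'],cv2.COLOR_RGB2HSV); H,S,V=h[...,0],h[...,1],h[...,2]
    k=(S>120)&(V>70)
    return dict(red=(k&((H<8)|(H>172))).astype('u1'),blue=(k&(H>100)&(H<130)).astype('u1'),yellow=(k&(H>18)&(H<35)).astype('u1'))
E
python3 - <<'E'
from m import *
s=snap('top'); M=masks(s); W=cloud(s)
c=s['image'][190:275,270:385,::-1]; d=s['image'][195:300,105:250,::-1]
cv2.imwrite('pics/c1.png',cv2.resize(c,None,fx=6,fy=6,interpolation=cv2.INTER_CUBIC))
for k,z in (('red',.027),('blue',.051),('yellow',.075)):
    print('stack',k,blobs(s,(280,330,195,275),M[k],z))
    print('tray',k,blobs(s,(105,250,195,300),M[k],.017,4))
t=s['z_map']>0
for n,(u,v) in dict(floor=(330,150),coil=(305,234),tray=(145,290),dish=(162,246),edge=(300,290),green=(355,238),sb=(268,125),bot=(291,136)).items(): print(n,np.round(W[v,u],4))
i=W[200:270,280:330]; print('max z stack',np.nanmax(i[...,2]))
E
```

```text
stack red [(np.int32(93), array([302.3, 205.8]), array([ 0.5452, -0.1387])), (np.int32(91), array([297.1, 260.4]), array([ 0.4121, -0.1229]))]
tray red [(np.int32(32), array([195.4, 214.1]), array([0.5277, 0.1254])), (np.int32(16), array([183.1, 219.5]), array([0.5148, 0.1555])), (np.int32(13), array([206.9, 221.4]), array([0.5095, 0.097 ])), (np.int32(17), array([178.1, 273. ]), array([0.3849, 0.1672])), (np.int32(12), array([201.5, 275. ]), array([0.3793, 0.1103])), (np.int32(44), array([189.4, 280.4]), array([0.3666, 0.1397]))]
stack blue [(np.int32(82), array([303.3, 212. ]), array([ 0.5288, -0.1373])), (np.int32(11), array([315.5, 227.9]), array([ 0.4903, -0.1657])), (np.int32(9), array([314.4, 239.6]), array([ 0.4626, -0.1626])), (np.int32(85), array([299.8, 254.7]), array([ 0.4272, -0.1266]))]
tray blue [(np.int32(21), array([133.6, 215. ]), array([0.5273, 0.2769])), (np.int32(16), array([121.1, 220.5]), array([0.514 , 0.3071])), (np.int32(5), array([145., 223.]), array([0.5072, 0.2488])), (np.int32(17), array([116.4, 260.8]), array([0.4163, 0.3168])), (np.int32(10), array([14
[... 228 characters left out ...]
[ 0.4435, -0.1278]))]
tray yellow [(np.int32(34), array([225.3, 229.6]), array([0.4888, 0.0517])), (np.int32(15), array([212.9, 234.7]), array([0.4767, 0.0823])), (np.int32(13), array([236.4, 236.6]), array([0.4713, 0.0246])), (np.int32(17), array([210.1, 262.6]), array([0.4087, 0.0894])), (np.int32(17), array([233.9, 264.4]), array([0.4038, 0.0311])), (np.int32(45), array([221.2, 269.8]), array([0.3911, 0.0623]))]
floor [ 6.895e-01 -2.174e-01 -3.000e-04]
coil [ 0.4763 -0.1376  0.0683]
tray [0.3435 0.2499 0.0026]
dish [0.4503 0.2082 0.0091]
edge [ 0.3374 -0.1321  0.0008]
green [ 0.4646 -0.2673  0.0259]
sb [ 0.7332 -0.0529  0.0885]
bot [ 0.7092 -0.1082  0.0769]
max z stack 0.09727801529086177
```

View pics/c1.png

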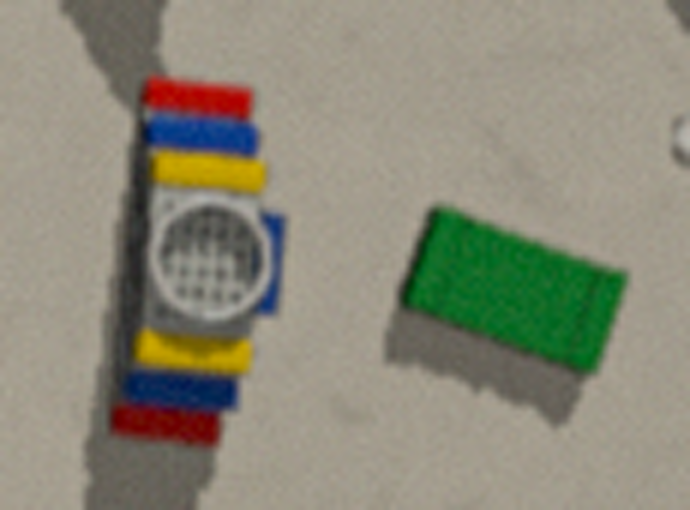

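The crop confirms the white coil on the yellow-capped box over blue and red, with its capsule on the right (−y) side at crop (272,262). The green box at crop (515,290) is separate. Next I'll cross-check with the side view and measure the coil in detail.

```bash
python3 - <<'E'
from m import *
s=snap('side'); M=masks(s); W=cloud(s)
for k,z in (('red',.022),('blue',.046),('yellow',.07)):
    print('stack',k,blobs(s,(165,240,205,256),M[k],z,8))
    print('tray',k,blobs(s,(155,260,110,200),M[k],.017,3))
t=snap('top'); Wt=cloud(t)
# coil by height
for n,w in (('top',Wt),('side',W)):
    m=(w[...,2]>.081)&(w[...,2]<.11)&(abs(w[...,0]-.478)<.06)&(abs(w[...,1]+.132)<.06)
    p=w[m]; print(n,len(p),np.percentile(p,[2,50,98],axis=0).round(4).tolist())
im=t['image']; h=cv2.cvtColor(im,cv2.COLOR_RGB2HSV)
for v in range(222,246,3):print(v,[(u,h[v,u].tolist(),int(Wt[v,u,2]*1000)) for u in range(311,320)])
bm=M=masks(t)['blue'];bm[:, :311]=0;bm[:220]=0;bm[245:]=0;bm[:,325:]=0
v,u=np.nonzero(bm);print(v.min(),v.max(),u.min(),u.max(),np.percentile(Wt[v,u],[5,50,95],axis=0).round(3).tolist())
c=s['image'][200:262,160:245,::-1]
cv2.imwrite('pics/c2.png',cv2.resize(c,None,fx=8,fy=8,interpolation=cv2.INTER_CUBIC))
E
```

```text
stack red [(np.int32(41), array([171.3, 234.4]), array([ 0.4081, -0.1355])), (np.int32(94), array([226.9, 242.2]), array([ 0.5454, -0.1418]))]
tray red [(np.int32(17), array([189.2, 150.1]), array([0.3858, 0.163 ])), (np.int32(27), array([181.1, 156. ]), array([0.3677, 0.136 ])), (np.int32(15), array([232.4, 156.6]), array([0.5156, 0.1509])), (np.int32(13), array([235.4, 164.2]), array([0.5285, 0.1219])), (np.int32(6), array([183.2, 164. ]), array([0.381 , 0.1052])), (np.int32(6), array([227.8, 171.3]), array([0.5114, 0.0918]))]
stack blue []
tray blue [(np.int32(6), array([209. , 118.5]), array([0.417 , 0.3116])), (np.int32(16), array([201.5, 123.5]), array([0.3981, 0.2849])), (np.int32(6), array([239. , 122.5]), array([0.5142, 0.3033]))]
stack yellow [(np.int32(98), array([182.5, 223.4]), array([ 0.4419, -0.133 ])), (np.int32(129), array([212.3, 229.1]), array([ 0.5136, -0.1406]))]
tray yellow [(np.int32(17), array([191.5, 170.1]), array([0.4095, 0.0846])), (np.int32(37), array([183.2, 176.7]), array([0.392 , 0.0575])), (np.int32(20), array([214.9, 173.9]), array([0.4772, 0.078 ]))
[... 266 characters left out ...]
.1109, 0.0949]]
side 209 [[0.457, -0.1627, 0.0812], [0.4783, -0.1467, 0.0868], [0.5019, -0.1121, 0.0933]]
222 [(311, [21, 71, 136], 73), (312, [23, 86, 134], 70), (313, [23, 69, 147], 74), (314, [18, 38, 163], 0), (315, [21, 30, 168], -2), (316, [20, 29, 158], 1), (317, [21, 31, 162], -1), (318, [18, 31, 164], 0), (319, [19, 35, 161], 0)]
225 [(311, [21, 24, 171], 88), (312, [21, 12, 153], 72), (313, [101, 25, 111], 78), (314, [113, 57, 116], 2), (315, [109, 38, 127], 3), (316, [111, 19, 132], -1), (317, [24, 18, 143], -1), (318, [16, 37, 165], 0), (319, [23, 39, 165], 4)]Traceback (most recent call last):
  File "<stdin>", line 12, in <module>
ValueError: cannot convert float NaN to integer
```

```bash
python3 - <<'E'
from m import *
s=dict(np.load('pics/side.npz')); t=dict(np.load('pics/top.npz')); 
for s_,n in ((s,'side'),(t,'top')):
    W=cloud(s_); bm=masks(s_)['blue']
    m=(bm>0)&(W[...,2]>.068)&(abs(W[...,0]-.478)<.05)&(abs(W[...,1]+.15)<.04)
    p=W[m]; print(n,len(p),np.percentile(p,[2,50,98],axis=0).round(4).tolist())
c=s['image'][200:262,160:245,::-1]
cv2.imwrite('pics/c2.png',cv2.resize(c,None,fx=8,fy=8,interpolation=cv2.INTER_CUBIC))
E
```

```text
Traceback (most recent call last):
IndexError: index -1 is out of bounds for axis 0 with size 0
```

drive_tool(plan=[[0, -0.05, 0, 0, 0, -4, 1], [0, -0.05, 0, 0, 0, -4, 1], [0, -0.05, 0, 0, 0, -4, 1], [0, -0.05, 0, 0, 0, 0, 1], [0, -0.05, 0, 0, 0, 0, 1], [0, -0.05, 0, 0, 0, 0, 1], [0, -0.05, 0, 0, 0, 0, 1], [0, -0.05, 0, 0, 0, 0, 1]], newtons=30)

```text
t: 1.05
tcp_pos: [0.1286, 0.2, 0.2453]
tool_rot: [0.047, 0.999, 0.0, 0.001]
force: [2.4, -1.6, 0.9]
finger_gap: 1.003
gripper_force: 0.0
```

```bash
python3 - <<'E'
from m import *
s=dict(np.load('pics/side.npz')); t=dict(np.load('pics/top.npz')); W=cloud(t)
c=s['image'][200:262,160:245,::-1]
cv2.imwrite('pics/c2.png',cv2.resize(c,None,fx=8,fy=8,interpolation=cv2.INTER_CUBIC))
for v in range(224,246,2): print(v,' '.join('%4.0f'%(1000*W[v,u,2]) for u in range(292,320)))
E
```

```text
224   20   46   61   72   72   74   72   87   89   91   89   85   86   86   86   90   88   90   87   69   67   73   -1   -0   -2   -3   -2   -5
226   19   44   63   70   72   88   92   92   71   70   72   71   73   72   70   76   71   73   89   91   91   79   86   83   80   81    1   -1
228   26   46   67   77   90   92   74   73   70   68   75   72   74   70   71   71   71   72   69   75   90   90   83   82   83   77   -3  nan
230   32   45   70   88   88   73   75   70   71   71   74   74   72   74   72   74   72   72   74   71   76   86   91   82   80    0    0   -2
232   37   49   82   92   87   72   72   74   75   71   72   72   71   74   69   73   72   73   71   73   76   86   86   81   82   -2    3   -0
234   35   57   78   90   92   71   71   68   75   72   75   71   74   71   71   74   73   77   71   75   79   84   95   93   83   -1   -1    4
236   40   62   71   92   90   74   73   74   68   76   71   72   71   74   71   73   71   75   75   70   78   93   93   85   82   -0   -1   -3
238   45   64   70   73   91   93   70   71   71   72   71   73   73   71   73   76   73   76   72   78   95   97   83   83   82    0   -3    3
240   45   64   73   74   71   79   89   91   89   74   73   69   71   71   76   72   72   80   92   95   92   79   83   85   -1    3   -1    4
242   46   67   73   72   72   74   76   73   87   91   91   94   92   91   92   94   93   92   72   71   82   82   83   82   -3    2    0   -1
244   51   71   69   69   74   69   73   71   71   74   75   72   71   68   73   75   70   70   74   73    3   -1    1   -0   -3   -4   -2   -1
```

View pics/c2.png

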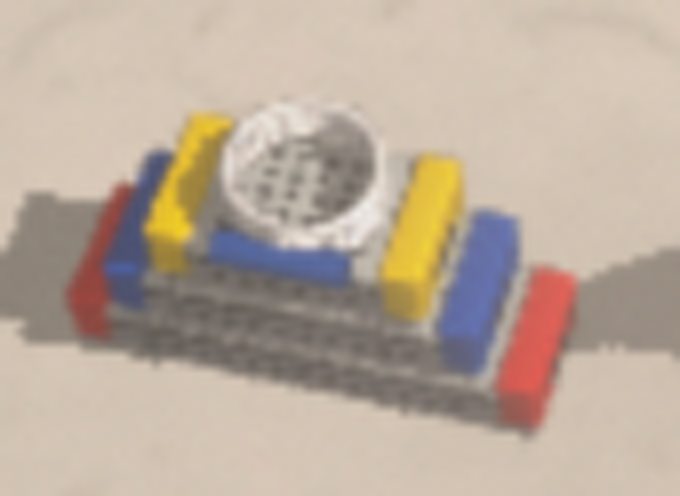

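drive_tool(plan=[[-0.05, -0.025, 0, 0, 0, 0, 1], [-0.05, -0.025, 0, 0, 0, 0, 1], [-0.05, -0.025, 0, 0, 0, 0, 1], [-0.05, -0.025, 0, 0, 0, 0, 1], [-0.05, -0.025, 0, 0, 0, 0, 1], [-0.05, -0.025, 0, 0, 0, 0, 1], [-0.05, -0.05, 0, 0, 0, 0, 1], [-0.03, -0.05, 0, 0, 0, 0, 1], [0, -0.04, 0, 0, 0, 0, 1], [0, 0, 0, 0, 0, 0, 1]])

```text
t: 2.05
tcp_pos: [0.434, -0.0865, 0.2454]
tool_rot: [0.052, 0.999, -0.001, 0.001]
force: [-0.0, 0.5, -0.5]
finger_gap: 1.001
gripper_force: 0.0
```

The crop shows the ring upright on the lid, with the low blue capsule (about 11 mm high) at crop (285,258) on the −y side. The ring itself is about 46 mm across. I'll measure where the fingertips really are before descending.

drive_tool(plan=[[-0.025, -0.022, 0.02, 0, 0, 0, -0.05], [-0.025, -0.022, 0.02, 0, 0, 0, -0.05], [0, 0, 0.02, 0, 0, 0, -0.05], [0, 0, 0, 0, 0, 0, 0.1], [0, 0, 0, 0, 0, 0, 0.3], [0, 0, 0, 0, 0, 0, 0.3]])

```text
t: 2.65
tcp_pos: [0.478, -0.1296, 0.1862]
tool_rot: [0.048, 0.999, -0.0, 0.0]
force: [0.0, 0.6, 0.5]
finger_gap: 0.653
gripper_force: 0.0
```

```bash
python3 - <<'E'
from h import *
t=dict(np.load('pics/top.npz')); print('ring c',world(t,305.2,233,.09))
g=cv2.cvtColor(t['image'],cv2.COLOR_RGB2GRAY)[225:267,140:185]
print('dish ell', world(t,243/1.5,369/1.5,.011))
q=manip.sense(); print(q['tcp_pos'],q['tool_rot'],q['finger_gap'],manip.finger_overhang)
s=snap('side'); W=cloud(s); x,y,z=q['tcp_pos']
m=(W[...,2]>.105)&(abs(W[...,0]-x)<.02)&(abs(W[...,1]-y)<.07)
p=W[m]; print(len(p))
for a in np.arange(-.07,.07,.01):
    r=p[(p[:,1]-y>=a)&(p[:,1]-y<a+.01)]
    if len(r): print(round(a,3),len(r),'tip z below tcp',round(z-np.percentile(r[:,2],3),4))
v,u=np.nonzero(m); c=s['image'][max(0,v.min()-30):260,140:260,::-1]
cv2.imwrite('pics/c3.png',cv2.resize(c,None,fx=5,fy=5,interpolation=cv2.INTER_CUBIC)[:600])
E
```

```text
ring c [ 0.47877059 -0.13485593  0.09      ]
dish ell [0.4503942 0.2078281 0.011    ]
[ 0.4779727  -0.12964123  0.18624282] [ 4.81618761e-02  9.98839446e-01 -1.40065866e-04  4.17651895e-04] 0.652579053638009 0.014
5325
-0.07 860 tip z below tcp -0.0581
-0.06 439 tip z below tcp -0.0421
-0.05 398 tip z below tcp -0.0058
-0.04 1608 tip z below tcp -0.0379
-0.03 502 tip z below tcp -0.0582
-0.02 206 tip z below tcp -0.0771
-0.01 126 tip z below tcp -0.2463
0.0 105 tip z below tcp -0.0781
0.01 98 tip z below tcp -0.0562
0.02 169 tip z below tcp 0.0075
0.03 129 tip z below tcp -0.0183
0.04 355 tip z below tcp -0.3088
0.05 314 tip z below tcp -0.3004
0.06 16 tip z below tcp -0.357
```

View pics/c3.png

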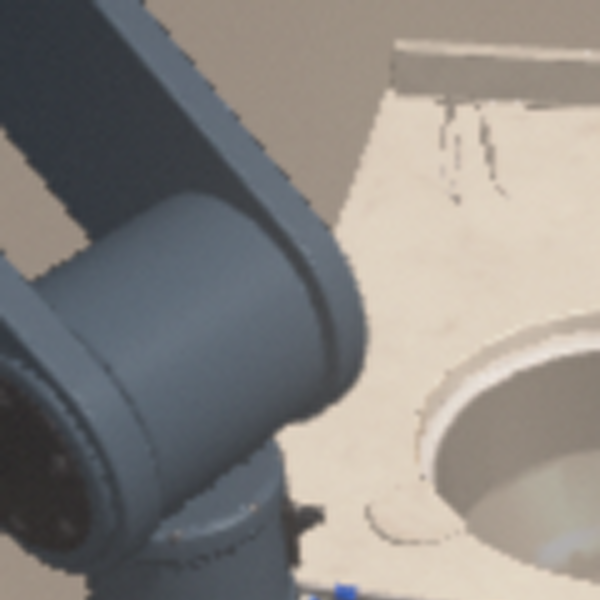

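That crop only caught the wrist, so I'll crop around the projected TCP instead.

```bash
python3 - <<'E'
from h import *
s=dict(np.load('pics/side.npz')); W=cloud(s)
T=np.linalg.inv(s['extrinsics']); f=192/np.tan(np.radians(s['fov_y']/2))
p=T[:3,:3]@np.array([.478,-.1296,.1862])+T[:3,3]; u=s['cx']+f*p[0]/-p[2]; v=s['cy']-f*p[1]/-p[2]; print(u,v)
u,v=int(u),int(v); c=s['image'][v-40:v+50,u-50:u+60,::-1].copy()
c=cv2.resize(c,None,fx=6,fy=6,interpolation=cv2.INTER_CUBIC); cv2.circle(c,(300,240),3,(0,0,255),-1)
cv2.imwrite('pics/c4.png',c)
for r in range(v-10,v+34,3): print(r,' '.join('%4.0f'%(1000*W[r,k,2]) for k in range(u-16,u+17,2)))
E
```

```text
192.33620961571853 191.59087105119497
181  280  281  274  242  240    3    9  254  249  188  191  189  191    7    6    7    7
184  282  280  280  277  248  246  247  249  245  179  180  181  183    6    5    4    3
187  278  279  280  275  242  241  244  243    4    3    3    5    1    1    3    4    7
190  271  270  271  267  256    0  236  229    6    8    9   11   10   12   11    4    6
193  256  256  261  261  252  228  230  220    1   -2    2   -1   -2    0    1    4    2
196  244  247  249  251  244  236  225  221   -1    1    4    2    2    4    1   -1   -2
199  231  231  230  239  238  230  207  208    2   -3   -1   -2    1    2    2   -1   -1
202   -4   -1    0  225  227  223  201  195  190    1   -1    2    2    1    2    1   -0
205   -1   -1   -1  191  189  193  193  187  182   -1    1    1    1    2    2    1   -0
208    1    1   -0   -1   -0   -0    3   -3   -1    1   -0   -3   -0    2   -1    1    4
211    1    1   -2   -2    0    3   -0   -2    2   -0    2    1   -2   -1   -1   -0   -1
214    0   -1    2   -0   77   73   -2   -1   93   91   87   88   85   90   93   -0    1
217   -1   -0    0   75   75   73   92   88   83   79   73   73   -1   76   82   90    2
220    0   49   54   80   75   74   93   78   69   72   72   71   75   72   73   77   73
223   27   50   76   77   77   73   94   75   75   73   72   72   71   71   71   89   80
```

View pics/c4.png

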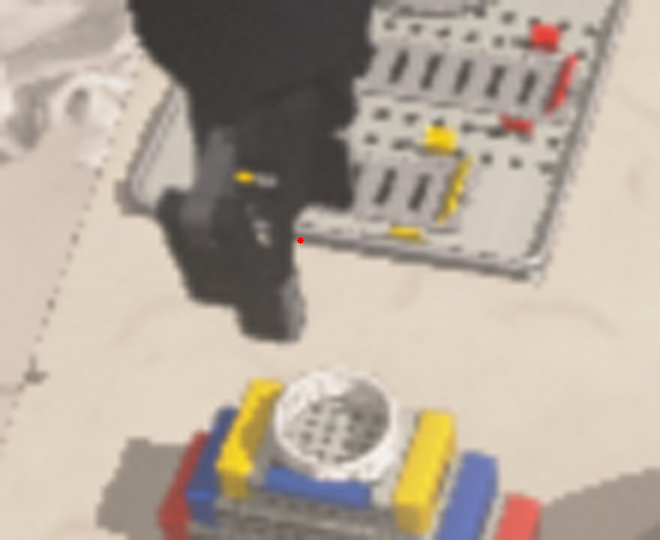

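The crop shows the near fingertip at (270,335), ending about 6–7 mm below the TCP at this opening, straight above the coil. I'll descend to a TCP height of about 0.088, with the tips above the lid.

drive_tool(plan=[[0, -0.005, 0, 0, 0, 0, 0.6], [0, 0, 0, 0, 0, 0, 0.6], [0, 0, 0.04, 0, 0, 0, 0.6], [0, 0, 0.03, 0, 0, 0, 0.6], [0, 0, 0.015, 0, 0, 0, 0.6], [0, 0, 0.012, 0, 0, 0, 0.6], [0, 0, 0, 0, 0, 0, 0.6]], newtons=20)

```text
t: 3.4
tcp_pos: [0.477, -0.1352, 0.0873]
tool_rot: [0.049, 0.999, 0.001, -0.001]
force: [-0.4, -0.2, 0.2]
finger_gap: 0.8
gripper_force: 0.0
```

drive_tool(plan=[[0, 0, 0, 0, 0, 0, 0], [0, 0, 0, 0, 0, 0, -0.1], [0, 0, 0, 0, 0, 0, -0.2], [0, 0, 0, 0, 0, 0, -0.3], [0, 0, 0, 0, 0, 0, -0.3], [0, 0, 0, 0, 0, 0, -0.3]], newtons=20)

```text
t: 4.0
tcp_pos: [0.4782, -0.1357, 0.0892]
tool_rot: [0.049, 0.999, -0.0, 0.001]
force: [0.2, 0.8, 6.0]
finger_gap: 0.536
gripper_force: 21.8
```

drive_tool(plan=[[0, 0, -0.01, 0, 0, 0, -0.3], [0, 0, -0.02, 0, 0, 0, -0.3], [0, 0, -0.04, 0, 0, 0, -0.3], [0, 0, -0.03, 0, 0, 0, -0.3], [0, 0, 0, 0, 0, 0, -0.3]])

```text
t: 4.5
tcp_pos: [0.4799, -0.1366, 0.1925]
tool_rot: [0.049, 0.999, -0.002, 0.004]
force: [0.2, -0.5, -0.7]
finger_gap: 0.531
gripper_force: 21.1
```

```bash
cat > crop.py <<'E'
import sys
from h import *
def crop(cam,name,P,fx=5,r=(50,55)):
    s=snap(cam); T=np.linalg.inv(s['extrinsics']); f=192/np.tan(np.radians(s['fov_y']/2))
    p=T[:3,:3]@np.array(P)+T[:3,3]; u=int(s['cx']-f*p[0]/p[2]); v=int(s['cy']+f*p[1]/p[2])
    a,b=max(0,u-r[0]),max(0,v-r[1])
    cv2.imwrite(name,cv2.resize(s['image'][b:v+r[1],a:u+r[0],::-1],None,fx=fx,fy=fx,interpolation=cv2.INTER_CUBIC)); print('crop origin',a,b,'scale',fx)
    return s
E
python3 - <<'E'
from crop import *
q=manip.sense(); print(q['tcp_pos'],q['force'],q['finger_gap'])
s=crop('side','pics/c5.png',q['tcp_pos'])
W=cloud(s); m=masks=None
h=cv2.cvtColor(s['image'],cv2.COLOR_RGB2HSV)
z=W[...,2]; k=(z>.13)&(z<.25)&(abs(W[...,0]-q['tcp_pos'][0])<.03)&(abs(W[...,1]-q['tcp_pos'][1])<.04)&(h[...,2]>120)
p=W[k]; print(len(p),np.percentile(p,[2,50,98],axis=0).round(4).tolist())
E
```

```text
[ 0.47990056 -0.13656276  0.192452  ] [ 0.21397443 -0.48493692 -0.69670449] 0.5314493225976668
crop origin 142 137 scale 5
233 [[0.4613, -0.1686, 0.1786], [0.4906, -0.1499, 0.1886], [0.5044, -0.1105, 0.2267]]
```

View pics/c5.png

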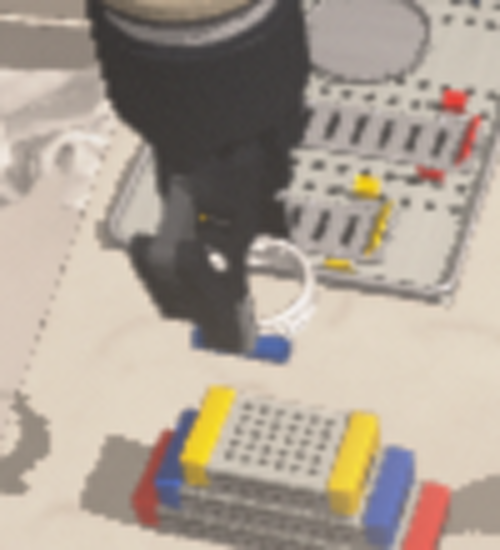

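The coil is held level at (265,285) and the short box stayed in place. Now I'll carry it over to the dish.

drive_tool(plan=[[0.006, 0.02, 0, 0, 0, 0, -0.3], [0.006, 0.04, 0, 0, 0, 0, -0.3], [0.007, 0.045, 0, 0, 0, 0, -0.3], [0.007, 0.045, 0, 0, 0, 0, -0.3], [0.007, 0.045, 0, 0, 0, 0, -0.3], [0.007, 0.045, 0, 0, 0, 0, -0.3], [0.007, 0.045, 0, 0, 0, 0, -0.3], [0.007, 0.035, 0, 0, 0, 0, -0.3], [0.007, 0.022, 0, 0, 0, 0, -0.3], [0, 0, 0, 0, 0, 0, -0.3]])

```text
t: 5.55
tcp_pos: [0.448, 0.2131, 0.1869]
tool_rot: [0.046, 0.999, -0.0, -0.002]
force: [1.0, -0.8, -0.1]
finger_gap: 0.534
gripper_force: 21.1
```

drive_tool(plan=[[0, 0, 0.04, 0, 0, 0, -0.3], [0, 0, 0.04, 0, 0, 0, -0.3], [0, 0, 0.03, 0, 0, 0, -0.3], [0, 0, 0, 0, 0, 0, -0.3], [0, 0, 0, 0, 0, 0, -0.3]])

```text
t: 6.05
tcp_pos: [0.4496, 0.21, 0.0777]
tool_rot: [0.049, 0.999, -0.0, -0.001]
force: [-0.4, -0.2, -0.1]
finger_gap: 0.526
gripper_force: 21.2
```

```bash
python3 - <<'E'
from crop import *
q=manip.sense(); print(q['tcp_pos'],q['tool_rot'],q['force'],q['finger_gap'])
t=dict(np.load('pics/top.npz'))
g=cv2.cvtColor(t['image'],cv2.COLOR_RGB2GRAY)
c=cv2.HoughCircles(cv2.GaussianBlur(g,(3,3),0)[215:280,130:195],cv2.HOUGH_GRADIENT,1,20,param1=60,param2=10,minRadius=13,maxRadius=20)
for k in c[0]: print(k, world(t,k[0]+130,k[1]+215,.011))
E
```

```text
[0.44961328 0.21001934 0.07772045] [ 4.90907695e-02  9.98793397e-01 -4.27200517e-04 -1.28959157e-03] [-0.38083698 -0.21635488 -0.08765024] 0.5259417586515405
[32.5 29.5 13.8] [0.45404403 0.20663696 0.011     ]
[61.5 43.5 19.4] [0.41898794 0.13539709 0.011     ]
[ 2.5 23.5 17.1] [0.46961115 0.28019539 0.011     ]
[64.5 13.5 19.4] [0.49239608 0.12817765 0.011     ]
```

drive_tool(plan=[[-0.003, 0, 0.02, 0, 0, 0, -0.3], [0, 0, 0.015, 0, 0, 0, -0.3], [0, 0, 0.01, 0, 0, 0, -0.3], [0, 0, 0.005, 0, 0, 0, -0.3], [0, 0, 0, 0, 0, 0, -0.3], [0, 0, 0, 0, 0, 0, -0.3]])

```text
t: 6.65
tcp_pos: [0.4535, 0.2107, 0.029]
tool_rot: [0.049, 0.999, 0.0, 0.001]
force: [-0.8, 0.2, -0.4]
finger_gap: 0.53
gripper_force: 21.2
```

drive_tool(plan=[[0, 0, 0.002, 0, 0, 0, -0.3], [0, 0, 0.001, 0, 0, 0, -0.3], [0, 0, 0, 0, 0, 0, -0.3]])

```text
t: 6.95
tcp_pos: [0.4531, 0.2106, 0.0254]
tool_rot: [0.049, 0.999, 0.0, 0.0]
force: [0.4, 0.0, -0.5]
finger_gap: 0.531
gripper_force: 21.2
```

drive_tool(plan=[[0, 0, 0.001, 0, 0, 0, -0.3], [0, 0, 0.001, 0, 0, 0, -0.3], [0, 0, 0, 0, 0, 0, -0.3]])

```text
t: 7.25
tcp_pos: [0.4531, 0.2106, 0.0233]
tool_rot: [0.049, 0.999, 0.0, 0.0]
force: [0.1, -0.4, 0.1]
finger_gap: 0.534
gripper_force: 21.2
```

drive_tool(plan=[[0, 0, 0.001, 0, 0, 0, -0.3], [0, 0, 0, 0, 0, 0, -0.3]])

```text
t: 7.45
tcp_pos: [0.4531, 0.2106, 0.0232]
tool_rot: [0.049, 0.999, 0.0, 0.0]
force: [-1.1, -0.3, 8.1]
finger_gap: 0.532
gripper_force: 22.2
```

drive_tool(plan=[[0, 0, -0.001, 0, 0, 0, 0.15], [0, 0, 0, 0, 0, 0, 0.25], [0, 0, 0, 0, 0, 0, 0.4], [0, 0, 0, 0, 0, 0, 0.4], [0, 0, -0.02, 0, 0, 0, 0.4], [0, 0, -0.03, 0, 0, 0, 0.4], [0, 0, -0.04, 0, 0, 0, 0.4], [0, 0, -0.04, 0, 0, 0, 0.4], [-0.01, -0.03, -0.03, 0, 0, 0, 0.5], [-0.01, -0.045, 0, 0, 0, 0, 0.5]])

```text
t: 8.45
tcp_pos: [0.4689, 0.135, 0.1874]
tool_rot: [0.046, 0.999, 0.001, 0.005]
force: [1.4, -1.2, 0.2]
finger_gap: 0.744
gripper_force: 0.0
```

drive_tool(plan=[[-0.007, -0.045, 0, 0, 0, 0, 0.5], [-0.007, -0.045, 0, 0, 0, 0, 0.5], [-0.007, -0.045, 0, 0, 0, 0, 0.5], [-0.007, -0.045, 0, 0, 0, 0, 0.5], [-0.007, -0.045, 0, 0, 0, 0, 0.5], [-0.003, -0.04, 0, 0, 0, 0, 0.5], [0, 0, 0, 0, 0, 0, 0.5], [0, 0, 0, 0, 0, 0, 0.5]])

```text
t: 9.25
tcp_pos: [0.4772, -0.134, 0.183]
tool_rot: [0.05, 0.999, 0.0, -0.001]
force: [0.1, 0.4, -0.3]
finger_gap: 0.753
gripper_force: 0.0
```

```bash
cat > chk.py <<'E'
from crop import *
from m import *
q=manip.sense(); print(q['tcp_pos'],q['tool_rot'],q['finger_gap'],q['force'])
E
python3 - <<'E'
from chk import *
s=crop('side','pics/c6.png',(.454,.207,.01),6,(45,40)); W=cloud(s)
M=masks(s)
for k,z in (('red',.022),('yellow',.07)): print(k,blobs(s,(165,240,200,256),M[k],z,8))
m=(W[...,2]>.014)&(W[...,2]<.05)&(abs(W[...,0]-.454)<.04)&(abs(W[...,1]-.21)<.04); p=W[m]
print(len(p),np.percentile(p,[2,50,98],axis=0).round(4).tolist())
E
```

```text
[ 0.4772396  -0.13397588  0.18296508] [ 4.99815979e-02  9.98749904e-01  4.48156661e-04 -5.17747118e-04] 0.7526220843300403 [ 0.1199493   0.37892212 -0.30272072]
crop origin 169 103 scale 6
red [(np.int32(41), array([171.3, 234.4]), array([ 0.4081, -0.1355])), (np.int32(96), array([226.8, 242.3]), array([ 0.5453, -0.1422]))]
yellow [(np.int32(105), array([182.8, 223.1]), array([ 0.4422, -0.1322])), (np.int32(129), array([212.3, 229.1]), array([ 0.5135, -0.1407]))]
129 [[0.4312, 0.1797, 0.0141], [0.4526, 0.1958, 0.0204], [0.4763, 0.2318, 0.0282]]
```

View pics/c6.png

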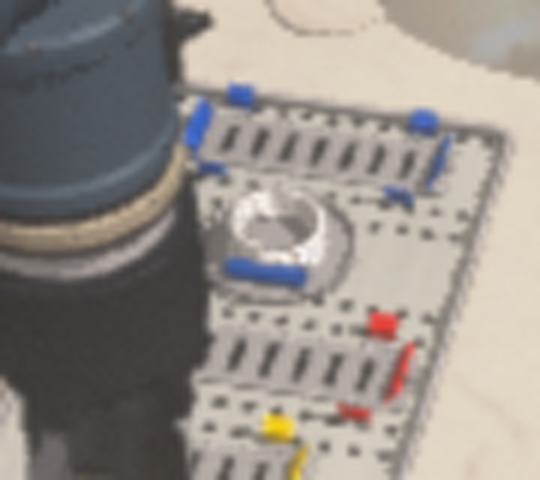

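The coil sits flat in the dish at (275,235), with its top at z ≈ 0.027 as expected. The stack hasn't moved. Next is the short box.

drive_tool(plan=[[-0.001, 0.002, 0.03, 0, 0, 0, 0.5], [0, 0, 0.04, 0, 0, 0, 0.5], [0, 0, 0.03, 0, 0, 0, 0.5], [0, 0, 0.015, 0, 0, 0, 0.5], [0, 0, 0.005, 0, 0, 0, 0.5], [0, 0, 0, 0, 0, 0, 0.5], [0, 0, 0, 0, 0, 0, 0.5]])

```text
t: 10.0
tcp_pos: [0.4795, -0.131, 0.0641]
tool_rot: [0.048, 0.999, -0.0, 0.001]
force: [0.3, 0.3, 0.8]
finger_gap: 0.745
gripper_force: 0.0
```

drive_tool(plan=[[0, 0, 0, 0, 0, 0, 0.1], [0, 0, 0, 0, 0, 0, 0], [0, 0, 0, 0, 0, 0, -0.2], [0, 0, 0, 0, 0, 0, -0.4], [0, 0, 0, 0, 0, 0, -0.4], [0, 0, 0, 0, 0, 0, -0.4]], newtons=40)

```text
t: 10.6
tcp_pos: [0.4796, -0.1317, 0.0646]
tool_rot: [0.049, 0.999, -0.0, 0.001]
force: [-0.5, 1.4, 5.7]
finger_gap: 0.503
gripper_force: 40.2
```

drive_tool(plan=[[0, 0, -0.005, 0, 0, 0, -0.4], [0, 0, -0.01, 0, 0, 0, -0.4], [0, 0, -0.03, 0, 0, 0, -0.4], [0, 0, -0.04, 0, 0, 0, -0.4], [0, 0, 0, 0, 0, 0, -0.4], [0, 0, 0, 0, 0, 0, -0.4]])

```text
t: 11.2
tcp_pos: [0.4793, -0.1318, 0.1496]
tool_rot: [0.049, 0.999, -0.001, 0.001]
force: [0.3, -0.4, -1.8]
finger_gap: 0.507
gripper_force: 41.3
```

```bash
python3 - <<'E'
from chk import *
s=crop('side','pics/c7.png',(q['tcp_pos'][0],q['tcp_pos'][1],.1),5,(50,50)); W=cloud(s)
M=masks(s)
for k,z in (('red',.022),('blue',.046),('yellow',q['tcp_pos'][2]+.006)): print(k,blobs(s,(150,250,180,256),M[k],z,8))
y=M['yellow']>0; y&=(W[...,2]>.1)&(W[...,1]<0); l=y&(W[...,0]<.478); r=y&(W[...,0]>.478)
for k in(l,r): print(k.sum(),np.percentile(W[k],[50,97],axis=0).round(4).tolist())
E
```

```text
[ 0.47933001 -0.13181282  0.14961729] [ 4.86836397e-02  9.98813291e-01 -6.25263995e-04  1.23397197e-03] 0.5071373212611306 [ 0.28640983 -0.38685062 -1.78560361]
crop origin 147 166 scale 5
red [(np.int32(41), array([171.3, 234.4]), array([ 0.4081, -0.1355])), (np.int32(96), array([226.8, 242.3]), array([ 0.5453, -0.1422]))]
blue [(np.int32(16), array([175.8, 231.6]), array([ 0.4242, -0.1417]))]
yellow [(np.int32(12), array([216.8, 183.3]), array([ 0.5184, -0.0747])), (np.int32(9), array([209.2, 189.4]), array([ 0.5048, -0.0944])), (np.int32(155), array([209.2, 206.6]), array([ 0.5135, -0.1415])), (np.int32(18), array([174.6, 208.4]), array([ 0.4415, -0.155 ]))]
18 [[0.4395, -0.1512, 0.1496], [0.4515, -0.1498, 0.1846]]
778 [[0.806, -0.0319, 0.1742], [0.8433, -0.0092, 0.2025]]
```

View pics/c7.png

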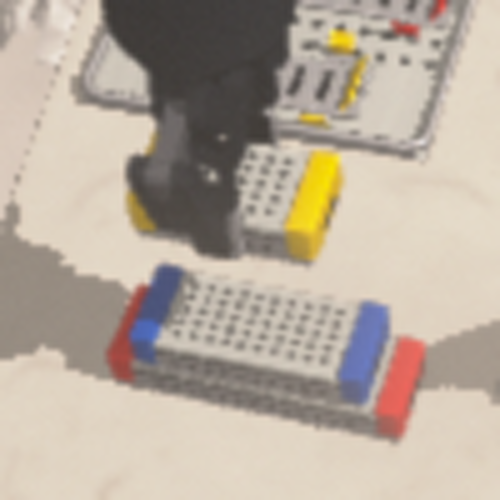

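The short box is lifted level, and the middle box stays put at (265,330). I'll carry it to the yellow holder.

drive_tool(plan=[[0.008, 0.02, 0, 0, 0, 0, -0.4], [0.009, 0.035, 0, 0, 0, 0, -0.4], [0.01, 0.04, 0, 0, 0, 0, -0.4], [0.01, 0.04, 0, 0, 0, 0, -0.4], [0.01, 0.03, 0.01, 0, 0, 0, -0.4], [0.0094, 0.019, 0.02, 0, 0, 0, -0.4], [0, 0, 0.03, 0, 0, 0, -0.4], [0, 0, 0.03, 0, 0, 0, -0.4], [0, 0, 0, 0, 0, 0, -0.4], [0, 0, 0, 0, 0, 0, -0.4]])

```text
t: 12.25
tcp_pos: [0.4396, 0.0571, 0.0575]
tool_rot: [0.049, 0.999, 0.0, -0.002]
force: [0.3, -0.8, -1.0]
finger_gap: 0.509
gripper_force: 41.5
```

```bash
python3 - <<'E'
from chk import *
s=snap('top'); M=masks(s)
print(blobs(s,(190,260,190,300),M['yellow'],q['tcp_pos'][2]+.010,4))
print('g',blobs(s,(190,260,190,300),M['yellow'],.017,4))
E
```

```text
[0.4396071  0.05712479 0.05745271] [ 4.87002895e-02  9.98811572e-01  1.29793941e-04 -1.92598406e-03] 0.5092637024485589 [ 0.32771317 -0.7664777  -1.03198816]
[(np.int32(32), array([225.5, 229.6]), array([0.4886, 0.0494])), (np.int32(90), array([222.8, 235.2]), array([0.4758, 0.0557])), (np.int32(13), array([236.2, 236.5]), array([0.4724, 0.0243]))]
g [(np.int32(32), array([225.5, 229.6]), array([0.4887, 0.0514])), (np.int32(90), array([222.8, 235.2]), array([0.4752, 0.058 ])), (np.int32(13), array([236.2, 236.5]), array([0.4717, 0.025 ]))]
```

drive_tool(plan=[[0, 0, 0.01, 0, 0, 0, -0.4], [0, 0, 0.01, 0, 0, 0, -0.4], [0, 0, 0.006, 0, 0, 0, -0.4], [0, 0, 0.004, 0, 0, 0, -0.4], [0, 0, 0.002, 0, 0, 0, -0.4], [0, 0, 0, 0, 0, 0, -0.4]])

```text
t: 12.9
tcp_pos: [0.4406, 0.0571, 0.0261]
tool_rot: [0.049, 0.999, 0.0, -0.0]
force: [0.2, 0.6, -0.8]
finger_gap: 0.508
gripper_force: 41.6
```

drive_tool(plan=[[0, 0, 0.001, 0, 0, 0, -0.4], [0, 0, 0.001, 0, 0, 0, -0.4], [0, 0, 0, 0, 0, 0, -0.4]])

```text
t: 13.2
tcp_pos: [0.4408, 0.0571, 0.0244]
tool_rot: [0.049, 0.999, -0.0, 0.0]
force: [-0.3, -0.2, -1.3]
finger_gap: 0.507
gripper_force: 41.6
```

drive_tool(plan=[[0, 0, 0.001, 0, 0, 0, -0.4], [0, 0, 0.001, 0, 0, 0, -0.4], [0, 0, 0, 0, 0, 0, -0.4]])

```text
t: 13.5
tcp_pos: [0.4408, 0.0571, 0.0226]
tool_rot: [0.049, 0.999, -0.0, 0.0]
force: [-0.3, 0.4, 3.0]
finger_gap: 0.506
gripper_force: 41.9
```

drive_tool(plan=[[0, 0, 0.0005, 0, 0, 0, -0.4], [0, 0, 0, 0, 0, 0, -0.4]])

```text
t: 13.7
tcp_pos: [0.4408, 0.0571, 0.0226]
tool_rot: [0.049, 0.999, -0.0, 0.0]
force: [-1.3, -0.6, 8.7]
finger_gap: 0.503
gripper_force: 42.7
```

drive_tool(plan=[[0, 0, 0, 0, 0, 0, 0.1], [0, 0, 0, 0, 0, 0, 0.3], [0, 0, 0, 0, 0, 0, 0.3], [0, 0, -0.02, 0, 0, 0, 0.3], [0, 0, -0.03, 0, 0, 0, 0.4], [0, 0, -0.04, 0, 0, 0, 0.5], [-0.01, -0.03, -0.02, 0, 0, 0, 0.5], [-0.015, -0.045, 0, 0, 0, 0, 0.5], [-0.015, -0.045, 0, 0, 0, 0, 0.5], [-0.0156, -0.045, 0, 0, 0, 0, 0.5]])

```text
t: 14.7
tcp_pos: [0.4801, -0.114, 0.1321]
tool_rot: [0.048, 0.999, 0.0, 0.0]
force: [0.4, 0.1, -0.6]
finger_gap: 0.753
gripper_force: 0.0
```

drive_tool(plan=[[0, -0.0193, 0, 0, 0, 0, 0.5], [0, 0, 0, 0, 0, 0, 0.5], [0, 0, 0, 0, 0, 0, 0.5]])

```text
t: 15.0
tcp_pos: [0.4773, -0.1314, 0.1314]
tool_rot: [0.049, 0.999, 0.001, -0.001]
force: [-0.7, 0.7, 0.8]
finger_gap: 0.749
gripper_force: 0.0
```

```bash
python3 - <<'E'
from chk import *
s=snap('top'); M=masks(s); W=cloud(s)
print(blobs(s,(190,260,190,300),M['yellow'],.033,4))
for k in('red','blue'): print(k,blobs(s,(280,330,195,275),M[k],{'red':.027,'blue':.051}[k]))
m=(abs(W[...,0]-.44)<.02)&(abs(W[...,1]-.057)<.015); print('lid z',np.percentile(W[m][:,2],[10,50,90]))
E
```

```text
[ 0.47725618 -0.13139073  0.13137299] [ 4.93418261e-02  9.98781379e-01  6.09969237e-04 -8.77032174e-04] 0.7491391403430137 [-0.71348737  0.6688223   0.77715048]
[(np.int32(32), array([225.4, 229.6]), array([0.4887, 0.0509])), (np.int32(15), array([212.9, 234.7]), array([0.4769, 0.0812])), (np.int32(116), array([226.1, 235.5]), array([0.4745, 0.0492])), (np.int32(17), array([210.1, 262.6]), array([0.4099, 0.0882])), (np.int32(158), array([221.7, 266.3]), array([0.4008, 0.0602])), (np.int32(17), array([233.9, 264.4]), array([0.4051, 0.0308]))]
red [(np.int32(67), array([299.8, 205.5]), array([ 0.5459, -0.1325]))]
blue [(np.int32(38), array([298.3, 211.6]), array([ 0.53  , -0.1253]))]
lid z [0.03055862 0.7924996  0.80556943]
```

drive_tool(plan=[[-0.001, 0, 0.03, 0, 0, 0, 0.5], [0, 0, 0.03, 0, 0, 0, 0.5], [0, 0, 0.02, 0, 0, 0, 0.5], [0, 0, 0.011, 0, 0, 0, 0.5], [0, 0, 0, 0, 0, 0, 0.5], [0, 0, 0, 0, 0, 0, 0.5]])

```text
t: 15.65
tcp_pos: [0.4793, -0.1312, 0.0412]
tool_rot: [0.048, 0.999, -0.0, 0.0]
force: [0.8, 0.0, 0.1]
finger_gap: 0.752
gripper_force: 0.0
```

drive_tool(plan=[[0, 0, 0, 0, 0, 0, 0.1], [0, 0, 0, 0, 0, 0, 0], [0, 0, 0, 0, 0, 0, -0.2], [0, 0, 0, 0, 0, 0, -0.4], [0, 0, 0, 0, 0, 0, -0.4], [0, 0, 0, 0, 0, 0, -0.4]], newtons=40)

```text
t: 16.25
tcp_pos: [0.4798, -0.132, 0.042]
tool_rot: [0.049, 0.999, -0.0, 0.001]
force: [0.3, 2.4, 7.0]
finger_gap: 0.505
gripper_force: 40.6
```

drive_tool(plan=[[0, 0, -0.005, 0, 0, 0, -0.4], [0, 0, -0.01, 0, 0, 0, -0.4], [0, 0, -0.03, 0, 0, 0, -0.4], [0, 0, -0.045, 0, 0, 0, -0.4], [0, 0, 0, 0, 0, 0, -0.4], [0, 0, 0, 0, 0, 0, -0.4]])

```text
t: 16.85
tcp_pos: [0.4795, -0.1322, 0.1322]
tool_rot: [0.049, 0.999, -0.001, 0.001]
force: [0.2, 0.5, -2.8]
finger_gap: 0.506
gripper_force: 41.6
```

```bash
python3 - <<'E'
from chk import *
s=snap('side'); W=cloud(s)
M=masks(s); print('red',blobs(s,(150,250,180,260),M['red'],.022,8))
m=(abs(W[...,1]+.14)<.03)&(abs(W[...,0]-.478)<.08)&(W[...,2]<.1); p=W[m]
b=(M['blue']>0)&(W[...,2]>.06)&(abs(W[...,1]+.14)<.05)
for k in (b&(W[...,0]<.478),b&(W[...,0]>.478)): print('blue cap',k.sum(),np.percentile(W[k],[5,50,95],axis=0).round(4).tolist() if k.any() else 0)
E
```

```text
[ 0.4795289  -0.13216257  0.13216585] [ 4.87009585e-02  9.98812302e-01 -6.57280421e-04  1.33053923e-03] 0.5063560275866715 [ 0.16032054  0.47900129 -2.78431228]
red [(np.int32(83), array([173. , 231.9]), array([ 0.4103, -0.128 ])), (np.int32(92), array([226.9, 242. ]), array([ 0.5454, -0.1414]))]
blue cap 0 0
blue cap 495 [[0.5274, -0.1651, 0.1402], [0.7731, -0.1509, 0.216], [0.795, -0.1299, 0.2235]]
```

drive_tool(plan=[[0.006, 0.025, 0, 0, 0, 0, -0.4], [0.006, 0.04, 0, 0, 0, 0, -0.4], [0.006, 0.045, 0, 0, 0, 0, -0.4], [0.006, 0.045, 0, 0, 0, 0, -0.4], [0.006, 0.045, 0, 0, 0, 0, -0.4], [0.006, 0.045, 0, 0, 0, 0, -0.4], [0.006, 0.045, 0, 0, 0, 0, -0.4], [0.006, 0.045, 0, 0, 0, 0, -0.4], [0.006, 0.045, 0, 0, 0, 0, -0.4], [0.003, 0.032, 0, 0, 0, 0, -0.4]])

```text
t: 17.9
tcp_pos: [0.4605, 0.2859, 0.1289]
tool_rot: [0.048, 0.999, -0.001, -0.002]
force: [0.3, -0.0, -2.5]
finger_gap: 0.506
gripper_force: 41.6
```

drive_tool(plan=[[0, 0, 0.02, 0, 0, 0, -0.4], [0, 0, 0.03, 0, 0, 0, -0.4], [0, 0, 0.02, 0, 0, 0, -0.4], [0, 0, 0, 0, 0, 0, -0.4], [0, 0, 0, 0, 0, 0, -0.4]])

```text
t: 18.4
tcp_pos: [0.4614, 0.2833, 0.0595]
tool_rot: [0.049, 0.999, -0.001, -0.002]
force: [-0.4, 0.5, -2.2]
finger_gap: 0.505
gripper_force: 41.5
```

```bash
python3 - <<'E'
from chk import *
s=snap('top'); M=masks(s)
print(blobs(s,(100,160,190,300),M['blue'],q['tcp_pos'][2]+.009,4))
E
```

```text
[0.46144686 0.2832875  0.05954728] [ 4.87409958e-02  9.98809883e-01 -6.78281540e-04 -1.63479283e-03] 0.5049135018026749 [-0.3787886   0.5121933  -2.17479151]
[(np.int32(22), array([133.5, 215. ]), array([0.5252, 0.2638])), (np.int32(98), array([128.1, 221.3]), array([0.5106, 0.2762])), (np.int32(7), array([145. , 222.7]), array([0.5069, 0.237 ])), (np.int32(10), array([140.5, 263. ]), array([0.414 , 0.2461])), (np.int32(65), array([126.1, 266.3]), array([0.4069, 0.2791]))]
```

drive_tool(plan=[[-0.0005, 0, 0.01, 0, 0, 0, -0.4], [0, 0, 0.01, 0, 0, 0, -0.4], [0, 0, 0.006, 0, 0, 0, -0.4], [0, 0, 0.004, 0, 0, 0, -0.4], [0, 0, 0.002, 0, 0, 0, -0.4], [0, 0, 0, 0, 0, 0, -0.4]])

```text
t: 19.05
tcp_pos: [0.4628, 0.2836, 0.0285]
tool_rot: [0.049, 0.999, -0.0, -0.0]
force: [0.0, 0.1, -1.7]
finger_gap: 0.504
gripper_force: 41.6
```

drive_tool(plan=[[0, 0, 0.001, 0, 0, 0, -0.4], [0, 0, 0.001, 0, 0, 0, -0.4], [0, 0, 0, 0, 0, 0, -0.4]])

```text
t: 19.35
tcp_pos: [0.463, 0.2837, 0.0269]
tool_rot: [0.049, 0.999, 0.0, 0.0]
force: [-0.2, -0.1, -1.2]
finger_gap: 0.5
gripper_force: 41.6
```

drive_tool(plan=[[0, 0, 0.001, 0, 0, 0, -0.4], [0, 0, 0.001, 0, 0, 0, -0.4], [0, 0, 0.0005, 0, 0, 0, -0.4], [0, 0, 0, 0, 0, 0, -0.4]])

```text
t: 19.75
tcp_pos: [0.4629, 0.2837, 0.0242]
tool_rot: [0.049, 0.999, -0.0, -0.0]
force: [0.2, 0.6, -1.8]
finger_gap: 0.505
gripper_force: 41.6
```

drive_tool(plan=[[0, 0, 0.0005, 0, 0, 0, -0.4], [0, 0, 0, 0, 0, 0, -0.4]])

```text
t: 19.95
tcp_pos: [0.4629, 0.2837, 0.0241]
tool_rot: [0.049, 0.999, 0.0, 0.0]
force: [-0.6, -0.6, 2.0]
finger_gap: 0.503
gripper_force: 41.9
```

drive_tool(plan=[[0, 0, 0, 0, 0, 0, 0.1], [0, 0, 0, 0, 0, 0, 0.3], [0, 0, 0, 0, 0, 0, 0.3], [0, 0, -0.02, 0, 0, 0, 0.3], [0, 0, -0.03, 0, 0, 0, 0.3], [0, 0, -0.04, 0, 0, 0, 0.4], [0, -0.03, -0.01, 0, 0, 0, 0.5], [-0.004, -0.045, 0, 0, 0, 0, 0.5], [-0.008, -0.045, 0, 0, 0, 0, 0.5], [-0.008, -0.045, 0, 0, 0, 0, 0.5]])

```text
t: 20.95
tcp_pos: [0.4668, 0.1163, 0.1242]
tool_rot: [0.048, 0.999, 0.0, 0.001]
force: [0.5, -1.7, 0.6]
finger_gap: 0.751
gripper_force: 0.0
```

drive_tool(plan=[[-0.008, -0.045, 0, 0, 0, 0, 0.5], [-0.008, -0.045, 0, 0, 0, 0, 0.5], [-0.008, -0.045, 0, 0, 0, 0, 0.5], [-0.008, -0.045, 0, 0, 0, 0, 0.5], [-0.004, -0.045, 0, 0, 0, 0, 0.5], [0, -0.0216, 0, 0, 0, 0, 0.5], [0, 0, 0, 0, 0, 0, 0.5], [0, 0, 0, 0, 0, 0, 0.5]])

```text
t: 21.75
tcp_pos: [0.4782, -0.1314, 0.1237]
tool_rot: [0.049, 0.999, 0.0, -0.0]
force: [0.2, 0.4, 0.4]
finger_gap: 0.752
gripper_force: 0.0
```

```bash
python3 - <<'E'
from chk import *
s=snap('top'); M=masks(s); W=cloud(s)
print('blue',blobs(s,(100,160,190,300),M['blue'],.033,4))
print('red',blobs(s,(270,330,190,275),M['red'],.027,4))
t=snap('side'); print('redside',blobs(t,(150,250,180,260),masks(t)['red'],.022,8))
m=(abs(W[...,0]-.462)<.02)&(abs(W[...,1]-.283)<.015); print('lid z',np.percentile(W[m][:,2],[10,50,90]))
E
```

```text
[ 0.4782357  -0.13143217  0.12369819] [ 4.94434568e-02  9.98776814e-01  3.23412171e-04 -3.40321578e-04] 0.751813447973075 [0.19382662 0.38069658 0.37422525]
blue [(np.int32(22), array([133.7, 215.1]), array([0.5263, 0.2726])), (np.int32(105), array([130.5, 221. ]), array([0.512, 0.28 ])), (np.int32(10), array([144.6, 222.5]), array([0.5081, 0.2461])), (np.int32(147), array([125.9, 264.4]), array([0.4085, 0.2893])), (np.int32(11), array([140.4, 263.2]), array([0.4109, 0.2549]))]
red [(np.int32(58), array([299.3, 205.3]), array([ 0.5464, -0.1314]))]
redside [(np.int32(91), array([173.2, 231.4]), array([ 0.4104, -0.1265])), (np.int32(92), array([226.9, 242. ]), array([ 0.5453, -0.1413]))]
lid z [0.02739141 0.02999495 0.0325047 ]
```

The middle box is seated, with its lid at z = 0.030. Last is the long box.

drive_tool(plan=[[0, 0, 0.03, 0, 0, 0, 0.5], [0, 0, 0.03, 0, 0, 0, 0.5], [0, 0, 0.025, 0, 0, 0, 0.5], [0, 0, 0.014, 0, 0, 0, 0.5], [0, 0, 0.007, 0, 0, 0, 0.5], [0, 0, 0, 0, 0, 0, 0.5], [0, 0, 0, 0, 0, 0, 0.5]])

```text
t: 22.55
tcp_pos: [0.479, -0.1309, 0.0183]
tool_rot: [0.048, 0.999, -0.0, 0.0]
force: [0.1, -1.8, 0.9]
finger_gap: 0.75
gripper_force: 0.0
```

drive_tool(plan=[[0, 0, 0, 0, 0, 0, 0.1], [0, 0, 0, 0, 0, 0, 0], [0, 0, 0, 0, 0, 0, -0.2], [0, 0, 0, 0, 0, 0, -0.4], [0, 0, 0, 0, 0, 0, -0.4], [0, 0, 0, 0, 0, 0, -0.4]], newtons=40)

```text
t: 23.15
tcp_pos: [0.4792, -0.1315, 0.019]
tool_rot: [0.049, 0.999, -0.0, 0.001]
force: [0.6, 1.1, 6.2]
finger_gap: 0.502
gripper_force: 40.1
```

drive_tool(plan=[[0, 0, -0.005, 0, 0, 0, -0.4], [0, 0, -0.015, 0, 0, 0, -0.4], [0, 0, -0.035, 0, 0, 0, -0.4], [0, 0, -0.045, 0, 0, 0, -0.4], [0, 0, 0, 0, 0, 0, -0.4], [0, 0, 0, 0, 0, 0, -0.4]])

```text
t: 23.75
tcp_pos: [0.479, -0.1317, 0.1189]
tool_rot: [0.049, 0.999, -0.001, 0.001]
force: [-0.5, 0.8, -2.4]
finger_gap: 0.509
gripper_force: 41.4
```

drive_tool(plan=[[0.007, 0.02, 0, 0, 0, 0, -0.4], [0.008, 0.035, 0, 0, 0, 0, -0.4], [0.008, 0.045, 0, 0, 0, 0, -0.4], [0.008, 0.045, 0, 0, 0, 0, -0.4], [0.008, 0.045, 0, 0, 0, 0, -0.4], [0.009, 0.04, 0, 0, 0, 0, -0.4], [0.009, 0.03, 0, 0, 0, 0, -0.4], [0, 0, 0.03, 0, 0, 0, -0.4], [0, 0, 0.03, 0, 0, 0, -0.4], [0, 0, 0, 0, 0, 0, -0.4]])

```text
t: 24.75
tcp_pos: [0.4435, 0.133, 0.0539]
tool_rot: [0.048, 0.999, -0.001, -0.005]
force: [-1.4, -0.4, -1.4]
finger_gap: 0.508
gripper_force: 41.6
```

drive_tool(plan=[[0, 0, 0, 0, 0, 0, -0.4]])

```text
t: 24.85
tcp_pos: [0.4459, 0.1327, 0.0567]
tool_rot: [0.049, 0.999, -0.0, -0.002]
force: [0.9, 0.6, -2.0]
finger_gap: 0.505
gripper_force: 41.6
```

```bash
python3 - <<'E'
from chk import *
s=snap('top'); M=masks(s)
print(blobs(s,(165,215,190,300),M['red'],q['tcp_pos'][2]+.008,4))
print('g',blobs(s,(165,215,190,300),M['red'],.017,4))
E
```

```text
[0.44587375 0.13270267 0.05668515] [ 4.87477745e-02  9.98808757e-01 -2.31181062e-04 -2.16034384e-03] 0.5052086377460623 [ 0.94232473  0.62557555 -1.9928789 ]
[(np.int32(29), array([195.8, 214. ]), array([0.5262, 0.1192])), (np.int32(121), array([192.5, 220. ]), array([0.5122, 0.127 ])), (np.int32(12), array([206.8, 221.3]), array([0.5086, 0.0932])), (np.int32(18), array([181.6, 278.8]), array([0.3762, 0.1519]))]
g [(np.int32(29), array([195.8, 214. ]), array([0.5281, 0.1244])), (np.int32(121), array([192.5, 220. ]), array([0.5134, 0.1326])), (np.int32(12), array([206.8, 221.3]), array([0.5096, 0.0972])), (np.int32(18), array([181.6, 278.8]), array([0.3709, 0.1587]))]
```

drive_tool(plan=[[0, 0, 0.01, 0, 0, 0, -0.4], [0, 0, 0.008, 0, 0, 0, -0.4], [0, 0, 0.006, 0, 0, 0, -0.4], [0, 0, 0.003, 0, 0, 0, -0.4], [0, 0, 0.001, 0, 0, 0, -0.4], [0, 0, 0, 0, 0, 0, -0.4]])

```text
t: 25.5
tcp_pos: [0.4472, 0.1329, 0.0297]
tool_rot: [0.049, 0.999, -0.0, -0.0]
force: [0.2, -0.3, -1.9]
finger_gap: 0.501
gripper_force: 41.7
```

drive_tool(plan=[[0, 0, 0.001, 0, 0, 0, -0.4], [0, 0, 0.001, 0, 0, 0, -0.4], [0, 0, 0, 0, 0, 0, -0.4]])

```text
t: 25.8
tcp_pos: [0.4472, 0.1329, 0.0278]
tool_rot: [0.049, 0.999, -0.0, 0.0]
force: [0.5, 0.1, -2.4]
finger_gap: 0.507
gripper_force: 41.7
```

drive_tool(plan=[[0, 0, 0.001, 0, 0, 0, -0.4], [0, 0, 0.001, 0, 0, 0, -0.4], [0, 0, 0.0005, 0, 0, 0, -0.4], [0, 0, 0, 0, 0, 0, -0.4]])

```text
t: 26.2
tcp_pos: [0.4471, 0.1329, 0.0252]
tool_rot: [0.049, 0.999, -0.0, -0.0]
force: [-0.1, -0.2, -2.1]
finger_gap: 0.504
gripper_force: 41.7
```

drive_tool(plan=[[0, 0, 0.0005, 0, 0, 0, -0.4], [0, 0, 0, 0, 0, 0, -0.4]])

```text
t: 26.4
tcp_pos: [0.4472, 0.1329, 0.025]
tool_rot: [0.049, 0.999, -0.0, 0.0]
force: [-1.3, -0.9, 1.0]
finger_gap: 0.502
gripper_force: 42.0
```

drive_tool(plan=[[0, 0, 0, 0, 0, 0, 0.1], [0, 0, 0, 0, 0, 0, 0.22], [0, 0, 0, 0, 0, 0, 0.22], [0, 0, -0.02, 0, 0, 0, 0.22], [0, 0, -0.04, 0, 0, 0, 0.22], [0, 0, -0.05, 0, 0, 0, 0.22], [0, 0, -0.03, 0, 0, 0, 0.22], [0, -0.04, 0, 0, 0, 0, 0.3], [0, -0.045, 0, 0, 0, 0, 0.3], [0, -0.045, 0, 0, 0, 0, 0.3]])

```text
t: 27.4
tcp_pos: [0.4345, 0.0026, 0.1654]
tool_rot: [0.048, 0.999, -0.0, 0.001]
force: [0.7, 1.3, -0.4]
finger_gap: 0.65
gripper_force: 0.0
```

drive_tool(plan=[[0, -0.045, 0, 0, 0, 0, 0.3], [0, -0.045, 0, 0, 0, 0, 0.3], [0, -0.045, 0, 0, 0, 0, 0.3], [0, -0.045, 0, 0, 0, 0, 0.3], [0, -0.045, 0, 0, 0, 0, 0.3], [0, 0, 0, 0, 0, 0, 0.3]])

```text
t: 28.0
tcp_pos: [0.4138, -0.2268, 0.1652]
tool_rot: [0.052, 0.999, -0.002, 0.002]
force: [0.8, 0.2, 0.1]
finger_gap: 0.649
gripper_force: 0.0
```

```bash
python3 - <<'E'
from chk import *
s=crop('top','pics/c8.png',(.45,.17,.02),6,(65,48)); W=cloud(s)
e=np.array([.995,-.096])
for n,c,L in (('short',(.44,.057),.084),('middle',(.462,.283),.116),('long',(.4472,.1325),.148)):
    out=[]
    for k in (-.35,0,.35):
        p=np.array(c)+e*k*L; m=(abs(W[...,0]-p[0])<.008)&(abs(W[...,1]-p[1])<.012)&(W[...,2]<.1); out.append((int(m.sum()),round(float(np.median(W[m][:,2])),4)))
    print(n,out)
print('bystanders',np.round(W[125,268],3),np.round(W[136,291],3))
E
```

```text
[ 0.41380019 -0.22684053  0.16522272] [ 0.05178226  0.99865351 -0.002337    0.0020748 ] 0.6491028845696936 [0.79055405 0.17863087 0.09147964]
crop origin 111 198 scale 6
short [(70, 0.0317), (67, 0.0296), (61, 0.032)]
middle [(71, 0.0305), (69, 0.0299), (68, 0.0308)]
long [(69, 0.0298), (70, 0.0297), (67, 0.0298)]
bystanders [ 0.732 -0.053  0.093] [ 0.709 -0.108  0.079]
```

View pics/c8.png

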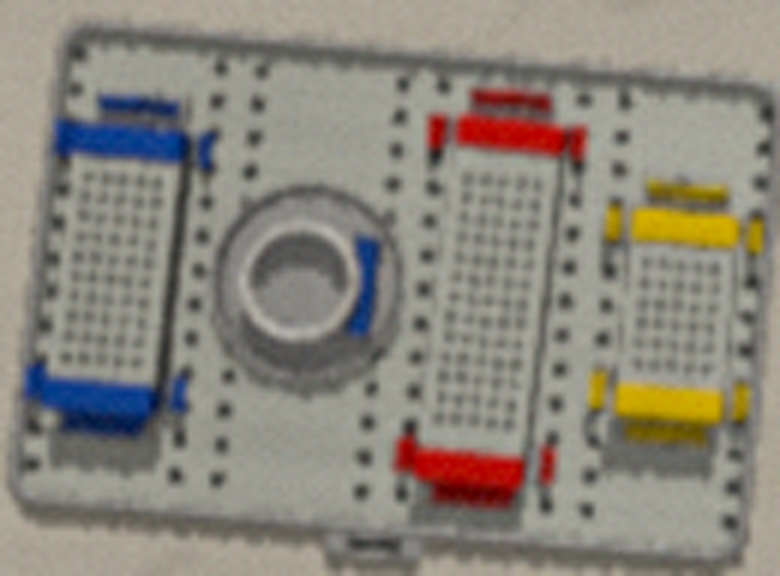

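All three boxes are seated level in their own holders, with every lid at z ≈ 0.030. The coil lies flat in the dish at (300,285), the bystanders haven't moved, and the gripper is clear.

```bash
python3 -c "
from station import manip
print(manip.sign_off())"
```

```text
the job is handed in; nothing more can be done
None
```

The job is handed in at about 28 s of the 122 s: the coil lies flat in the dish, and the short, middle and long boxes sit level in their yellow, blue and red holders, with the carton and dropper bottle where they stood.

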